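# Uncover the tasting counter's air filter

### The arm

A 6-joint arm with a two-finger parallel gripper is mounted at the origin on the work surface. World frame = base frame: x ahead of the robot, y to its left, z up, the work surface at z = 0. Lengths are in mm, angles in rad, forces in N, time in s.
With the tool pointing down it reaches from about 300 to 825 mm from the base axis. Payload 5.4 kg.
Tool frame: the origin (TCP) lies midway between the tips of the shut fingers; the grasp point (between the pads) lies 19 mm behind it (manip.pinch_z is the distance from the TCP to the grasp point, in mm); z points along the fingers, y is the line along which they close (so a half turn about z gives the same grasp; the last joint's range is limited). The gripper opens to 92 mm and grips with 3 to 60 N. Pads are 20 mm wide; open, the fingers measure 128 mm over their backs; the gripper's body (75 mm by 189 mm) begins 69 mm behind the grasp point.
Start: joints at [-1.53, 0.158, 1.597, -0, 1.386, -0.21], TCP at [142.68, -556.999, 182.201] pointing down, gripper open.
Joint ranges: [-2.91, 2.91], [-0.94, 2.29], [0.18, 2.7], [-1.29, 4.43], [0.17, 2.64], [-3, 3]. Speed limits (rad/s): [2.57, 2.57, 3.14, 3.14, 3.14, 3.14].

### API

Orientations are given as a 3x3 rotation matrix whose columns are the frame's x, y, z axes.
In Python, from plant import state, vision, manip gives the robot as it stands.
- The arm moves only by the tool send_rows, never from a script. Its argument "series" is a list of rows, each a list of 4 numbers: the shift along the tool's x, y, z as a fraction of full scale, then the turn about the tool's z as a fraction of full scale. In form: [[tx, ty, tz, yaw], ...]. A call has 1 to 20 rows; each row is the pose to reach, as a shift and turn from the pose commanded when the call began, along the tool's axes at that moment; what a row does not reach only later rows make up. Full scale, the value 1, is 0.08 m for a shift and 60 degrees for a turn. A row lasts 1/12 s, in which the tool goes at most 41.7 mm and 7.16 degrees, less where a joint would pass 70% of its speed; a pose out of reach is approached as far as the arm can. A call with a number of a shift or a turn outside -1 to 1 is refused whole. A call with a gripper value outside its range is refused whole. "fingers" is the finger opening in mm, from 0 to 91.9, set as the call begins (left out, the last holds). The fingers move at their own pace and stop on an object; the grip force is fixed at half the most. Time passes only in rows, so rows that repeat a pose let the fingers close. It gives the time, the measured TCP pose, the force, the opening and the grip force at its end, in the units of the state.
- state(): the state, without advancing time (a new reading comes with each control period).
- vision.grab_frame(name): name is "side" or "top" or "wrist"; returns (picture, depth): 384x512x3 uint8, blue, green, red; 384x512 float32, mm along the optical axis (not along the pixel's ray), 0 where there is no reading.
- vision.camera_params(name): a dict with "fx", "fy", "cx", "cy" (pixels), "R" (3x3) and "t" (3): a world point X has camera coordinates R X + t; the wrist camera has in their place "tool_from_camera" (4x4, takes a point from camera to tool coordinates, whose origin is the TCP and whose axes are the flange's). Camera axes: x right, y down, z forward; pixel columns grow to the right and rows downward; lengths in mm; the calibration is good to about 2 mm. A picture is of the moment at which its call begins: read the wrist's pose just before it. camera_params takes no time and is no camera call.
- manip.close_job(): hands the job in; it is judged then, once.
Trained networks look in the newest picture that a camera, given by its name, has taken for a name from the list of things; names that differ only in an ending like _2 or _b are one class to them, and where a whole thing is asked for, a point or a joint stands for the part that bears it (a point fixed in the world has none). Each returns a list of dicts, best first, with "confidence" (0 to 1); they miss things now and then, are a little off and sometimes report something else, mostly with a low value. They report only what shows in the picture. A call takes as long as a camera call. They do not tell look-alikes from the thing itself.
- vision.regions_of(camera, name): "region" (384x512 bool, what is visible of it) and "position" ([column, row] in pixels, amid what is visible of it).
- vision.spot_point(camera, name): "position" ([column, row] in pixels: a listed point, or the origin of a listed thing).
The state is a dict: "clock": time; "joints": joint angles; "qvel": joint speeds; "joint_torque": joint torques, N m; "eef_pos": TCP position; "orientation": TCP orientation; "contact_force": force on the tool from outside, world axes, zero at the start; "wrist_torque": the same for the moment, N m; "opening": finger opening in mm; "grip_force": force on a finger pad.
Only numpy, scipy, OpenCV 4.12 (cv2) and the standard library are available. Lean on these libraries where they do the work, as an engineer would, in place of code of your own. Each camera call takes 0.05 s, during which the arm holds its last target. There are 200 camera calls.

### The job

The air filter of the chilled tasting counter is due for cleaning. With a fingertip, press the snap tab at the end of the louvred filter cover until the cover springs free, then push the cover along the deck, out of its rails, until the whole filter lies uncovered. Leave the cover lying flat on the chiller's deck: do not lift it, and do not disturb the jars, cup, cheese and other things standing about.

Things in the scene. Friction and masses are not known exactly. Their poses are not given: they have to be found in the camera images.
- chiller: Chilled tasting counter: fixed stainless case 510 x 320 mm, flat deck 150 mm above the table. Origin: at table height under the middle of the filter seat; z up, x along the deck the way the cover slides off (away from the tab), y left of that. Deck: x -150 to 360, y -130 to 190 mm, edged 6 mm high. Spring housings 7 mm high flank the tab at x -104 to -75, y +-25 to 43 mm.
- filter (a point): Middle of the filter opening, at deck height, 7.5 mm towards +x from the chiller's origin. The opening is 95 (x) x 80 (y) mm; the grey filter pad lies 4 mm below the deck and is hidden until the cover is gone.
- rail_exit (a point): Point on the deck where the cover leaves its guide rails: chiller x = 62, y = 0 mm. The rails, x -60 to 62 mm, stand at y +-45 to 57 mm, 11 mm high, with lips over the cover's edges (2.5 mm play). Beyond this point the deck is bare up to at least chiller x = 240 mm over the cover's width.
- cover: Loose louvred white cover, ~150 g: plate 140 (x) x 100 (y) x 5 mm, edges under the rails. Its +x 90 mm are a hood 84 mm wide, 15 mm high; the rest, tab end, a flat 5 mm apron. Origin: middle of underside, axes as the chiller's; seated at (0, 0, 150 mm) there. Locked by the tab's tooth; tab pressed, springs shove it 14 mm or more to +x and it stays free when the tab is let go; then slides at a few N.
- cover_step (a point): Middle of the upright face where the cover's flat apron steps up to the hood, the place to push: cover x = -20, z = 10 mm. It looks towards the tab (-x), is 84 mm wide and rises from 5 to 15 mm above the cover's underside; the apron before it, 50 mm long, has room for a fingertip.
- tab_pad (a point): Middle of the top of the snap tab's ribbed white thumb pad, 28 mm along x, 30 mm along y, 12 mm above the deck, beyond the cover's apron end: chiller x = -96, y = 0, z = 162 mm when not pressed. It is pressed straight down.
- tab (a joint): Angle of the snap tab in rad, a springy tongue rooted 36 mm behind the pad's middle: 0 at rest, growing as the pad goes down, 0.14 at its stop (pad 5 mm down). The cover is freed at about 0.065 (pad 2.5 mm down). The pad takes about 5 N there and 8.5 N at the stop, and springs back when let go.
- honey_jar: Glass jar with a dark lid, 62 mm across and 78 mm tall; origin at the centre of its underside, z up. Bystander on the chiller's deck, either beside the cover's path on the +y side or near the deck's +x end (these three swap places).
- pick_cup: White tapered cup of cocktail picks, 58 mm across the rim, 80 mm tall with its picks; origin at the centre of its underside, z up. Bystander on the chiller's deck, either beside the cover's path on the +y side or near the deck's +x end (these three swap places).
- gouda: Small waxed cheese wheel lying flat, 88 mm across and 56 mm tall; origin at the centre of its underside, z up. Bystander on the chiller's deck, either beside the cover's path on the +y side or near the deck's +x end (these three swap places).
- mustard_jar: Yellow jar with a metal lid, 66 mm across and 85 mm tall; origin at the centre of its underside, z up. Bystander on the table beside the chiller.
- beer_bottle: Brown bottle, 62 mm across and 235 mm tall; origin at the centre of its underside, z up. Bystander on the table beside the chiller.
- bowl: White bowl, 110 mm across and 45 mm tall; origin at the centre of its underside, z up. Bystander on the table beside the chiller.
Mind the look-alikes: they are no part of the job. There is more than one size of the cover; the job needs the middle-sized.

How it is judged (in metres and radians):
On the way, in this order (a step that is already met when the one before it is completed fails the run):
1. the snap tab is pressed in (value of joint tab above 0.05 rad), for 0.05 s.
2. the cover is pushed off its seat, the filter uncovered (x of cover in the frame of chiller above 0.122 m), for 0.1 s.
At the end, for the whole second after the job is handed in: The cover lies flat (within 0.05 rad) and at rest on the chiller's deck, its underside within 3 mm of deck height, slid more than 122 mm (and less than 280 mm) from its seat towards +x so that the filter opening is uncovered; the tab has sprung back (under 0.03 rad) (x of cover in the frame of chiller between 0.122 and 0.28 m and z of cover in the frame of chiller between 0.147 and 0.153 m and angle between cover's own z axis and vertical below 0.05 rad and linear speed of cover below 0.01 m/s and value of joint tab below 0.03 rad); the robot touches nothing.
It fails at once if the cover is lifted or tipped (over 10 mm off the deck, or 0.2 rad) (z of cover in the frame of chiller above 0.16 m or angle between cover's own z axis and vertical above 0.2 rad).
It fails at once if the cover is pushed off the deck (z of cover in the frame of chiller below 0.13 m).
It fails at once if a bystander is moved over 20 mm or tipped over 0.25 rad ((distance of honey_jar from where it was at the start of the episode above 0.02 m or angle between honey_jar's own z axis and vertical above 0.25 rad) or (distance of pick_cup from where it was at the start of the episode above 0.02 m or angle between pick_cup's own z axis and vertical above 0.25 rad) or (distance of gouda from where it was at the start of the episode above 0.02 m or angle between gouda's own z axis and vertical above 0.25 rad) or (distance of mustard_jar from where it was at the start of the episode above 0.02 m or angle between mustard_jar's own z axis and vertical above 0.25 rad) or (distance of beer_bottle from where it was at the start of the episode above 0.02 m or angle between beer_bottle's own z axis and vertical above 0.25 rad) or (distance of bowl from where it was at the start of the episode above 0.02 m or angle between bowl's own z axis and vertical above 0.25 rad)).
It also fails if it takes over 45 s, if anything falls off the work surface, if the arm or the gripper's body presses on something with over 40 N, if the wrist force passes 120 N, or if a joint passes its speed limit or range.

## Working session

There is one attempt and no reset: what is moved stays moved. The work goes in short steps, Python scripts to look and compute and a tool call to move; the robot and the scene stay as the last step left them, time stands still between calls to the robot, and variables do not carry over. Pictures are saved under pics/ and viewed, at most 10 in all, crops included, and the job is handed in when it is done.

Besides the shell and the picture viewer there is one more tool, called after "Emit:" in YAML: its name, and indented under it one key for each argument. send_rows: Moves the arm, as the interface text tells. Its arguments: {"type":"object","properties":{"series":{"type":"array"},"fingers":{"type":"number"}},"required":["series"]}

```bash
mkdir -p pics; cat > h.py <<'E'
import numpy as np, cv2
from plant import state, vision, manip
def world(cam,px,depth,n=2):
    p=vision.camera_params(cam); c,r=int(round(px[0])),int(round(px[1]))
    d=depth[max(r-n,0):r+n+1,max(c-n,0):c+n+1]; d=d[d>0]; z=np.median(d)
    X=np.array([(px[0]-p["cx"])/p["fx"]*z,(px[1]-p["cy"])/p["fy"]*z,z])
    if "R" in p: return np.array(p["R"]).T@(X-np.array(p["t"]))
    s=state(); X=(np.array(p["tool_from_camera"])@np.r_[X,1])[:3]
    return np.array(s["orientation"])@X+np.array(s["eef_pos"])
E
python3 - <<'E'
from h import *
ims=[]
for cam in ("top","side"):
    im,d=vision.grab_frame(cam); ims.append(im); np.save(f"{cam}.npy",d)
    for n in ("tab_pad","cover_step","cover","filter","rail_exit","chiller","honey_jar","pick_cup","gouda","beer_bottle"):
        for o in vision.spot_point(cam,n)[:3]:
            print(cam,n,round(o["confidence"],2),np.round(o["position"]),np.round(world(cam,o["position"],d)))
cv2.imwrite("pics/a.png",ims[0]);cv2.imwrite("pics/b.png",ims[1])
print(state()["orientation"],state()["clock"])
E
```

```text
top tab_pad 0.47 [222. 180.] [558. 130. 161.]
top cover_step 0.84 [173. 168.] [637. 340.  12.]
top cover_step 0.78 [244. 181.] [555.  48. 163.]
top cover_step 0.6 [201. 248.] [317. 211.   3.]
top cover 0.74 [206. 248.] [319. 190.  11.]
top cover 0.63 [165. 164.] [650. 373.  22.]
top cover 0.6 [246. 180.] [561.  42. 165.]
top filter 0.73 [252. 186.] [537.  16. 165.]
top rail_exit 0.57 [380. 220.] [ 447. -496.    5.]
top rail_exit 0.56 [264. 187.] [535. -27. 166.]
top honey_jar 0.6 [282. 154.] [646. -87. 228.]
top honey_jar 0.31 [379. 220.] [ 445. -491.    4.]
top gouda 0.75 [308. 161.] [ 628. -183.  205.]
top gouda 0.75 [281. 151.] [657. -83. 228.]
top beer_bottle 0.63 [374. 185.] [ 570. -448.   99.]
top beer_bottle 0.39 [248. 184.] [546.  31. 164.]
side tab_pad 0.58 [251. 172.] [550. 127. 161.]
side cover_step 0.71 [254. 182.] [541.  39. 164.]
side cover_step 0.71 [250. 172.] [549. 132. 160.]
side cover_step 0.58 [192. 204.] [316. 183.   9.]
side cover 0.83 [254. 185.] [534.  19. 164.]
side cover 0.78 [194. 205.] [323. 173.   9.]
side filter 0.9 [255. 187.] [534.   1. 165.]
side rail_exit 0.89 [260. 194.] [543. -38. 157.]
side rail_exit 0.21 [268. 233.] [ 501. -292.  161.]
side honey_jar 0.95 [289. 196.] [636. -98. 169.]
side honey_jar 0.28 [276. 322.] [ 454. -549.   39.]
side pick_cup 0.53 [265. 234.] [ 492. -287.  155.]
side gouda 0.73 [302. 216.] [ 635. -239.  175.]
side beer_bottle 0.76 [310. 305.] [ 577. -498.   30.]
[[ 9.68706300e-01  2.48209797e-01 -8.90652869e-06]
 [ 2.48209797e-01 -9.68706300e-01  3.03184850e-05]
 [-1.10246546e-06 -3.15803951e-05 -1.00000000e+00]] 1.1
```

```bash
python3 - <<'E'
import cv2
a=cv2.imread("pics/a.png")[90:270,140:400]
cv2.imwrite("pics/a2.png",cv2.resize(a,None,fx=3,fy=3,interpolation=cv2.INTER_CUBIC))
E
```

```text
(no output)
```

View pics/a2.png

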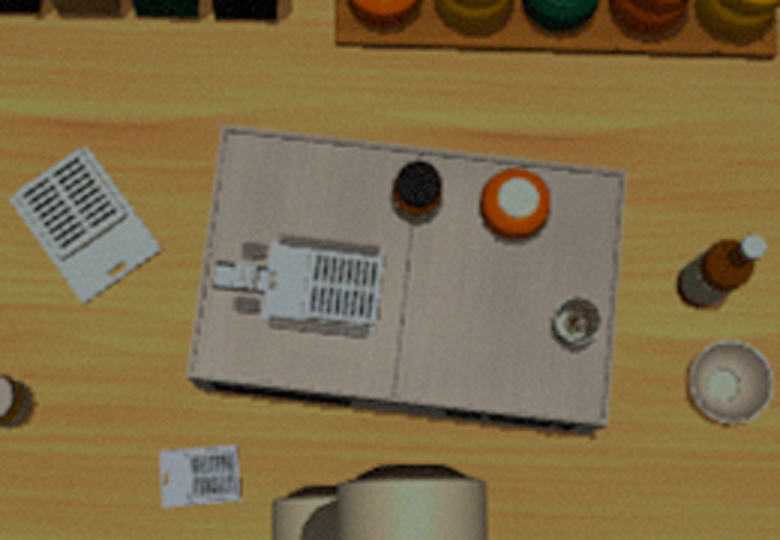

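View pics/b.png

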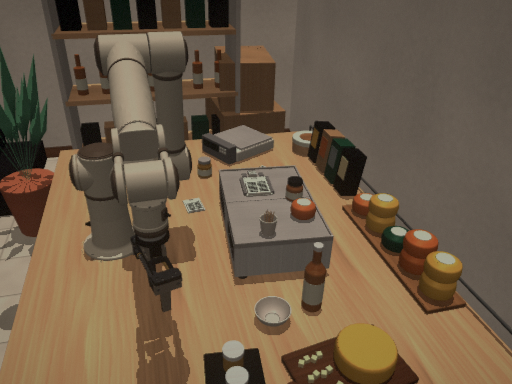

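The top view shows the chiller with the cover seated and its tab to the left (crop 240,275). It slides right, towards -y world and slightly -x. The honey jar (417,190), gouda (515,203) and pick cup (577,323) are clear of the path. The covers at crop (85,220) and (200,475) are look-alikes. In the side view the beer bottle is at (313,290). Next I fit the deck for the chiller frame.

```bash
cat >> h.py <<'E'
def cloud(cam,d):
    p=vision.camera_params(cam); v,u=np.mgrid[:384,:512]
    X=np.stack([(u-p["cx"])/p["fx"]*d,(v-p["cy"])/p["fy"]*d,d],-1)
    if "R" in p: return (X-np.array(p["t"]))@np.array(p["R"])
    T=np.array(p["tool_from_camera"]); s=state()
    return (X@T[:3,:3].T+T[:3,3])@np.array(s["orientation"]).T+np.array(s["eef_pos"])
E
python3 - <<'E'
from h import *
for cam in ("top","side"):
    d=np.load(cam+".npy"); P=cloud(cam,d)
    m=(d>0)&(P[...,2]>138)&(P[...,2]<175)&(P[...,0]>330)&(P[...,0]<760)&(P[...,1]>-420)&(P[...,1]<260)
    m=m.astype(np.uint8); n,l,st,_=cv2.connectedComponentsWithStats(m); k=1+st[1:,4].argmax()
    Q=P[l==k]; (c,s,a)=cv2.minAreaRect(Q[:,:2].astype(np.float32)); 
    b=cv2.boxPoints((c,s,a)); print(cam,c,s,a,np.median(Q[:,2]),b.round())
    e=max(((b[i]-b[i-1]) for i in range(4)),key=np.linalg.norm); e=e/np.linalg.norm(e); e=e if e[1]<0 else -e
    y=np.array([-e[1],e[0]]); o=np.array(c)-105*e-30*y
    f=lambda x,yy=0:(o+x*e+yy*y).round(1)
    print("dir",e,np.degrees(np.arctan2(*e[::-1])),"origin",o,"tab",f(-96),"step",f(-20),"exit",f(62))
E
```

```text
top (563.7437744140625, -73.63189697265625) (511.58599853515625, 322.2016296386719) 84.97985076904297 150.56804929833433 [[ 381. -314.]
 [ 702. -343.]
 [ 747.  167.]
 [ 426.  195.]]
dir [-0.08750606 -0.99616396] -95.02014 origin [543.04699326  33.59049869] tab [551.4 129.2] step [544.8  53.5] exit [537.6 -28.2]
side (567.5146484375, -74.23648071289062) (523.6471557617188, 321.8609619140625) 84.8570327758789 149.6050295476323 [[ 384. -321.]
 [ 704. -349.]
 [ 751.  172.]
 [ 431.  201.]]
dir [-0.08964127 -0.9959741 ] -95.14297 origin [547.04775906  33.03004313] tab [555.7 128.6] step [548.8  52.9] exit [541.5 -28.7]
```

Emit:
send_rows:
  series:
    - [0, 0, -0.5, 0]
    - [0, 0, -1, 0]
    - [0, 0, -1, 0]
  fingers: 0

```text
clock: 1.35
eef_pos: [142.9, -561.0, 271.3]
orientation: [[0.969, 0.248, 0.001], [0.248, -0.969, -0.014], [-0.003, 0.014, -1.0]]
contact_force: [0.0, -1.4, 0.8]
opening: 74.0
grip_force: 0.0
```

Emit:
send_rows:
  series:
    - [0.3, -0.3, 0, 0]
    - [0.65, -0.65, 0, 0]
    - [1, -1, 0, 0]
    - [1, -1, 0, 0]

```text
clock: 1.68
eef_pos: [203.3, -455.1, 262.2]
orientation: [[0.968, 0.252, 0.002], [0.252, -0.968, 0.002], [0.002, -0.001, -1.0]]
contact_force: [0.3, -0.1, -0.4]
opening: 47.3
grip_force: 0.0
```

Emit:
send_rows:
  series:
    - [0.35, -0.35, 0, 0]
    - [0.7, -0.7, 0, 0]
    - [1, -1, 0, 0]

```text
clock: 1.93
eef_pos: [258.6, -360.8, 262.2]
orientation: [[0.969, 0.248, 0.0], [0.248, -0.969, -0.0], [0.0, 0.0, -1.0]]
contact_force: [0.9, -1.2, 1.7]
opening: 27.6
grip_force: 0.0
```

Emit:
send_rows:
  series:
    - [0.35, -0.35, 0, 0]
    - [0.7, -0.7, 0, 0]
    - [1, -1, 0, 0]

```text
clock: 2.18
eef_pos: [316.4, -263.2, 262.4]
orientation: [[0.969, 0.248, 0.001], [0.248, -0.969, -0.001], [0.001, 0.001, -1.0]]
contact_force: [0.8, -0.0, 0.2]
opening: 7.2
grip_force: 0.0
```

Emit:
send_rows:
  series:
    - [0.35, -0.35, 0, 0]
    - [0.7, -0.7, 0, 0]
    - [1, -1, 0, 0]

```text
clock: 2.43
eef_pos: [374.2, -165.7, 262.6]
orientation: [[0.969, 0.249, 0.001], [0.249, -0.969, -0.001], [0.001, 0.001, -1.0]]
contact_force: [1.6, -0.8, -0.5]
opening: 0.6
grip_force: 0.0
```

Emit:
send_rows:
  series:
    - [0.35, -0.35, 0, 0]
    - [0.7, -0.7, 0, 0]
    - [1, -1, 0, 0]

```text
clock: 2.68
eef_pos: [431.9, -68.2, 262.5]
orientation: [[0.969, 0.249, 0.001], [0.249, -0.969, -0.0], [0.001, 0.001, -1.0]]
contact_force: [0.8, 0.1, -0.9]
opening: 0.2
grip_force: 0.0
```

Emit:
send_rows:
  series:
    - [0.35, -0.35, 0, 0]
    - [0.7, -0.7, 0, 0]
    - [1, -1, 0, 0]
    - [1, -1, 0, 0]

```text
clock: 3.02
eef_pos: [490.3, 31.7, 262.0]
orientation: [[0.967, 0.254, 0.001], [0.254, -0.967, 0.002], [0.001, -0.002, -1.0]]
contact_force: [0.5, 0.6, 0.0]
opening: 0.7
grip_force: 0.0
```

Emit:
send_rows:
  series:
    - [0.3, -0.3, 0, 0.1]
    - [0.6, -0.6, 0, 0.2]
    - [0.9, -0.8, 0, 0.32]
    - [1, -0.9, 0, 0.32]
    - [1, -0.9, 0, 0.32]
    - [1, -0.9, 0, 0.32]

```text
clock: 3.52
eef_pos: [547.8, 116.0, 262.0]
orientation: [[0.997, -0.081, -0.001], [-0.081, -0.997, -0.001], [-0.001, 0.001, -1.0]]
contact_force: [0.4, -0.9, -1.0]
opening: 0.6
grip_force: 0.0
```

Close look with the wrist camera.

```bash
python3 - <<'E'
from h import *
im,d=vision.grab_frame("wrist"); cv2.imwrite("pics/c.png",im); P=cloud("wrist",d); np.save("Pc.npy",P)
s=state(); print(s["eef_pos"],np.degrees(np.arctan2(s["orientation"][1][1],s["orientation"][0][1])))
for n in ("tab_pad","cover_step","rail_exit","filter"):
    for o in vision.spot_point("wrist",n)[:2]:
        print(n,round(o["confidence"],2),np.round(o["position"]),world("wrist",o["position"],d).round(1))
E
```

```text
[547.68569554 115.54758241 262.1739728 ] -94.73460656876976
tab_pad 0.81 [248. 177.] [554.6 129.1 162.1]
cover_step 0.85 [100. 109.] [637.  341.8  14.7]
cover_step 0.84 [324. 177.] [548.4  51.1 164.1]
rail_exit 0.97 [399. 177.] [542.3 -25.7 164.8]
```

View pics/c.png

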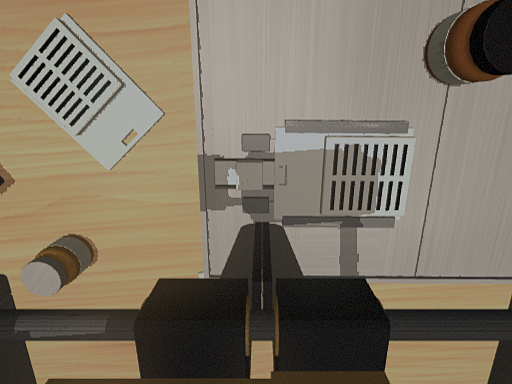

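Emit:
send_rows:
  series:
    - [0.065, -0.175, 0.3, 0]
    - [0.065, -0.175, 0.65, 0]
    - [0.065, -0.175, 1, 0]
    - [0.065, -0.175, 1, 0]
    - [0.065, -0.175, 1, 0]

```text
clock: 4.18
eef_pos: [553.2, 129.7, 181.2]
orientation: [[0.996, -0.085, -0.003], [-0.085, -0.996, -0.0], [-0.003, 0.0, -1.0]]
contact_force: [1.2, -1.3, 0.1]
opening: 0.7
grip_force: 0.0
```

Emit:
send_rows:
  series:
    - [0, 0, 0.1, 0]
    - [0, 0, 0.2, 0]
    - [0, 0, 0.24, 0]
    - [0, 0, 0.25, 0]
    - [0, 0, 0.26, 0]
    - [0, 0, 0.27, 0]
    - [0, 0, 0.27, 0]

```text
clock: 4.77
eef_pos: [554.7, 130.2, 160.8]
orientation: [[0.996, -0.084, 0.0], [-0.084, -0.996, 0.0], [0.0, -0.0, -1.0]]
contact_force: [-0.1, 0.2, -0.9]
opening: 0.4
grip_force: 0.0
```

Emit:
send_rows:
  series:
    - [0, 0, 0.012, 0]
    - [0, 0, 0.025, 0]
    - [0, 0, 0.025, 0]
    - [0, 0, 0.025, 0]

```text
clock: 5.1
eef_pos: [554.5, 130.2, 158.5]
orientation: [[0.996, -0.084, -0.0], [-0.084, -0.996, 0.0], [-0.0, -0.0, -1.0]]
contact_force: [0.3, 0.3, -0.3]
opening: 0.4
grip_force: 0.0
```

Emit:
send_rows:
  series:
    - [0, 0, 0.012, 0]
    - [0, 0, 0.02, 0]
    - [0, 0, 0.02, 0]
    - [0, 0, 0.02, 0]

```text
clock: 5.43
eef_pos: [554.5, 130.2, 156.9]
orientation: [[0.996, -0.084, -0.0], [-0.084, -0.996, 0.0], [-0.0, 0.0, -1.0]]
contact_force: [-0.0, -0.7, 0.7]
opening: 0.3
grip_force: 0.0
```

```bash
python3 - <<'E'
from h import *
im,d=vision.grab_frame("wrist"); P=cloud("wrist",d)
cv2.imwrite("pics/d.png",im)
P0=np.load("Pc.npy")
print(P0[165:192:4,212:290:6,2].round().astype(int))
print(vision.camera_params("wrist")["tool_from_camera"])
E
```

```text
[[149 147 146 146 162 161 161 161 162 146 146 154 148]
 [150 146 147 146 161 163 162 162 162 146 147 154 147]
 [151 147 145 148 162 162 161 161 161 147 146 153 147]
 [148 147 146 148 162 162 161 163 162 146 146 155 147]
 [149 147 147 147 162 161 162 162 162 147 146 154 146]
 [150 138 136 138 162 163 161 162 160 139 137 153 155]
 [150 150 149 464 150 161 160 161 161 149 150 154 154]]
[[ 1.69273263e-04 -9.58646987e-01 -2.84597833e-01  8.14641646e+01]
 [ 9.99999928e-01  2.58602439e-04 -2.76302871e-04  2.30683696e-01]
 [ 3.38474608e-04 -2.84597766e-01  9.58646962e-01 -2.02245757e+02]
 [ 0.00000000e+00  0.00000000e+00  0.00000000e+00  1.00000000e+00]]
```

View pics/d.png

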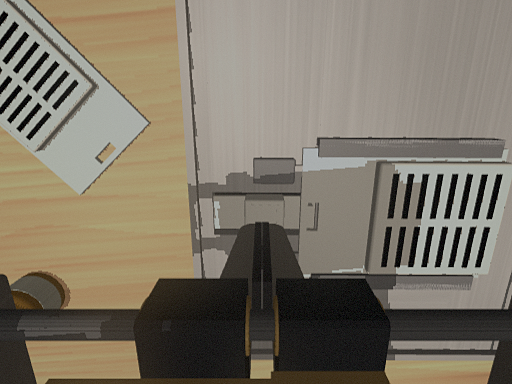

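```bash
python3 - <<'E'
from h import *
im,d=vision.grab_frame("wrist"); P=cloud("wrist",d)
print(P[196:250:6,230:300:5,2].round().astype(int))
print("y(world x) rows",P[196:240:6,250,0].round(), P[205,230:310:5,1].round())
print(state()["eef_pos"],state()["opening"])
cv2.imwrite("pics/e.png",cv2.resize(im[150:280,190:330],None,fx=5,fy=4.5,interpolation=cv2.INTER_CUBIC))
E
```

```text
[[147 147 146 152 155 154 155 155 154 154 153 147 147 147]
 [146 146 146 161 161 161 161 161 160 161 162 147 147 146]
 [147 147 146 161 161 162 162 161 163 162 161 145 146 146]
 [147 146 147 161 161 161 162 161 163 161 161 146 147 147]
 [147 147 147 162 161 161 162 162 162 163 161 147 146 145]
 [146 147 147 195 195 196 195 196 193 193 195 147 146 147]
 [145 147 203 203 202 205 204 205 203 203 204 202 146 146]
 [150 150 211 210 210 212 213 213 212 212 211 211 149 149]
 [149 219 219 219 219 220 219 219 219 219 218 218 218 150]]
y(world x) rows [571. 569. 565. 560. 556. 566. 565. 565.] [153. 149. 146. 141. 137. 134. 130. 127. 123. 120. 116. 112. 108. 105.
 102.  98.]
[554.55926693 130.23774508 157.03641895] 0.3786736945953843
```

View pics/e.png

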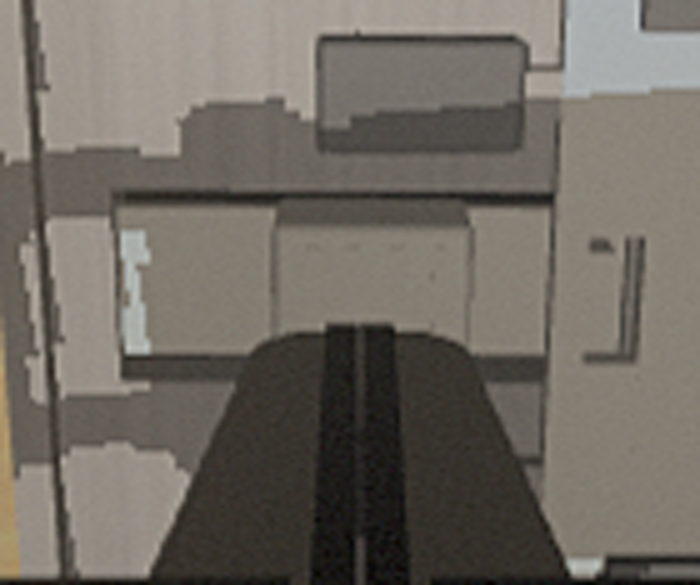

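```bash
python3 - <<'E'
from h import *
im,d=vision.grab_frame("wrist"); P=cloud("wrist",d)
for r in range(216,262,3): print(r,P[r,262].round(1),P[r,250].round(1), d[r,262].round())
im,d=vision.grab_frame("side"); P=cloud("side",d)
m=(abs(P[...,0]-554)<40)&(abs(P[...,1]-130)<45)&(d>0)&(P[...,2]>140)
r,c=np.where(m)
for k in range(r.min(),r.max()+1):
    q=P[k][m[k]]
    if len(q): print(k,c[r==k].min(),c[r==k].max(),np.median(q,0).round())
cv2.imwrite("pics/f.png",cv2.resize(im[110:220,190:320],None,fx=5,fy=5,interpolation=cv2.INTER_CUBIC))
E
```

```text
216 [557.9 129.5 160.9] [559.  137.9 161.8] 212.0
219 [556.1 129.7 162. ] [556.5 138.1 161.2] 212.0
222 [565.4 128.9 189.9] [554.2 138.4 161.2] 182.0
225 [565.6 128.9 195. ] [564.7 136.2 191.5] 177.0
228 [565.9 128.9 200.1] [565.1 136.  196.9] 173.0
231 [565.2 128.9 202.6] [564.8 135.9 200.4] 170.0
234 [565.5 128.9 207.3] [565.3 135.6 205.7] 166.0
237 [565.5 128.9 211.1] [565.4 135.5 209.6] 162.0
240 [565.1 128.9 213.8] [565.7 135.3 214.1] 160.0
243 [564.9 129.  217. ] [566.  135.1 218.2] 157.0
246 [565.2 128.9 220.9] [566.3 134.9 222.2] 153.0
249 [565.2 128.9 224.2] [566.5 134.8 225.7] 150.0
252 [564.7 129.  226.3] [566.1 134.7 228.1] 148.0
255 [565.8 128.9 231.3] [566.3 134.6 231.4] 143.0
258 [565.  129.  232.8] [565.4 134.6 232.6] 141.0
261 [565.3 128.9 236. ] [565.7 134.5 235.9] 138.0
70 249 252 [553. 173. 555.]
71 246 256 [554. 171. 552.]
72 246 256 [554. 165. 550.]
73 243 258 [549. 156. 548.]
74 244 259 [547. 142. 548.]
75 242 260 [545. 138. 547.]
76 241 260 [540. 121. 547.]
77 241 261 [536. 113. 547.]
78 241 252 [527. 128. 539.]
79 241 265 [526. 132. 535.]
80 241 249 [523. 132
[... 1732 characters left out ...]
43.]
156 250 255 [552. 115. 238.]
157 250 255 [551. 114. 234.]
158 250 255 [552. 115. 229.]
159 250 255 [553. 116. 224.]
160 250 255 [553. 115. 221.]
161 250 255 [553. 115. 216.]
162 250 255 [551. 115. 212.]
163 250 254 [553. 121. 205.]
164 250 254 [550. 118. 201.]
165 250 254 [552. 117. 197.]
166 250 254 [553. 117. 193.]
167 254 258 [584. 173. 158.]
168 249 255 [567. 171. 156.]
169 240 258 [559. 170. 152.]
170 241 259 [562. 167. 150.]
171 240 259 [545. 153. 152.]
172 241 261 [551. 132. 156.]
173 241 261 [550. 126. 156.]
174 242 262 [552. 113. 156.]
175 243 262 [552. 116. 154.]
176 243 263 [556. 114. 151.]
177 244 262 [553.  97. 154.]
178 244 260 [546.  95. 152.]
179 245 255 [533.  88. 153.]
```

View pics/f.png

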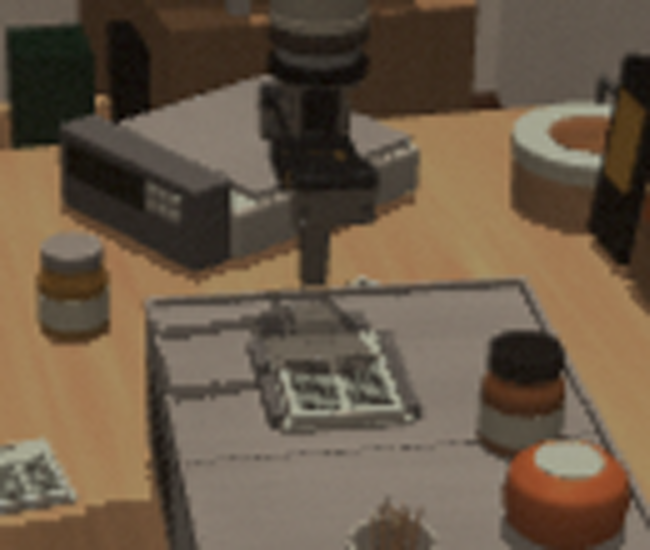

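The wrist and side views agree: the real fingertip ends at z≈189, about 32 mm above the reported TCP, and the pad is still unpressed at 162. I'll go down by force, using that offset.

Emit:
send_rows:
  series:
    - [0, 0, 0.1, 0]
    - [0, 0, 0.2, 0]
    - [0, 0, 0.26, 0]
    - [0, 0, 0.29, 0]
    - [0, 0, 0.29, 0]
    - [0, 0, 0.29, 0]

```text
clock: 6.13
eef_pos: [554.4, 130.2, 133.5]
orientation: [[0.996, -0.084, -0.001], [-0.084, -0.996, 0.0], [-0.001, 0.0, -1.0]]
contact_force: [0.6, -0.5, -0.6]
opening: 0.7
grip_force: 0.0
```

Emit:
send_rows:
  series:
    - [0, 0, 0.012, 0]
    - [0, 0, 0.025, 0]
    - [0, 0, 0.025, 0]
    - [0, 0, 0.025, 0]

```text
clock: 6.47
eef_pos: [554.6, 130.2, 131.9]
orientation: [[0.996, -0.084, 0.0], [-0.084, -0.996, 0.0], [0.0, -0.0, -1.0]]
contact_force: [0.3, 0.5, 0.6]
opening: 0.6
grip_force: 0.0
```

Emit:
send_rows:
  series:
    - [0, 0, 0.012, 0]
    - [0, 0, 0.025, 0]
    - [0, 0, 0.025, 0]
    - [0, 0, 0.025, 0]

```text
clock: 6.8
eef_pos: [554.7, 130.2, 129.9]
orientation: [[0.996, -0.084, 0.0], [-0.084, -0.996, -0.0], [0.0, -0.0, -1.0]]
contact_force: [-0.9, -1.0, 1.2]
opening: 0.3
grip_force: 0.4
```

Emit:
send_rows:
  series:
    - [0, 0, 0.012, 0]
    - [0, 0, 0.025, 0]
    - [0, 0, 0.025, 0]
    - [0, 0, 0.025, 0]

```text
clock: 7.13
eef_pos: [554.8, 130.0, 129.1]
orientation: [[0.996, -0.084, 0.001], [-0.084, -0.996, -0.001], [0.001, 0.001, -1.0]]
contact_force: [-2.8, -1.5, 7.5]
opening: 0.4
grip_force: 3.4
```

Emit:
send_rows:
  series:
    - [0, 0, 0.012, 0]
    - [0, 0, 0.02, 0]
    - [0, 0, 0.02, 0]
    - [0, 0, 0.02, 0]

```text
clock: 7.47
eef_pos: [554.8, 129.6, 127.6]
orientation: [[0.996, -0.084, 0.001], [-0.084, -0.996, -0.001], [0.001, 0.001, -1.0]]
contact_force: [-3.7, -1.4, 7.3]
opening: 0.7
grip_force: 3.9
```

```bash
cat > w.py <<'E'
from h import *
import sys
im,d=vision.grab_frame("wrist"); cv2.imwrite(f"pics/{sys.argv[1]}.png",im); P=cloud("wrist",d)
e=np.array([-.088,-.996]);y=np.array([.996,-.088]);o=np.array([544.5,33.4])
q=P[...,:2]-o; cx=q@e; cy=q@y
for n in ("cover_step","tab_pad"):
    for r in vision.spot_point("wrist",n)[:2]:
        X=world("wrist",r["position"],d); print(n,round(r["confidence"],2),"chiller",(X[:2]-o)@e,(X[:2]-o)@y,X[2])
# height profile along chiller x at two offsets
for y0 in (-30,30):
    m=(abs(cy-y0)<3)&(d>0); print(y0,[(int(x),round(float(np.median(P[...,2][m&(abs(cx-x)<1.5)])),0)) for x in range(-80,150,4) if (m&(abs(cx-x)<1.5)).any()])
s=state();t=np.array(s["eef_pos"]);print("tool",(t[:2]-o)@e,(t[:2]-o)@y,t[2],s["clock"])
E
python3 w.py g
```

```text
cover_step 0.68 chiller -314.92611862968613 64.44973635806167 12.925689304878262
cover_step 0.67 chiller -4.581106138692047 3.3381938791020116 162.02494220246345
-30 [(-68, 152.0), (-64, 153.0), (-60, 153.0), (-56, 152.0), (-52, 154.0), (-48, 155.0), (-44, 154.0), (-40, 154.0), (-36, 154.0), (-32, 154.0), (-28, 154.0), (-24, 154.0), (-20, 154.0), (-16, 154.0), (-12, 154.0), (-8, 154.0), (-4, 161.0), (0, 164.0), (4, 164.0), (8, 164.0), (12, 164.0), (16, 165.0), (20, 164.0), (24, 164.0), (28, 165.0), (32, 164.0), (36, 165.0), (40, 164.0), (44, 165.0), (48, 165.0), (52, 164.0), (56, 165.0), (60, 164.0), (64, 164.0)]
30 [(-80, 272.0), (-76, 272.0), (-72, 272.0), (-68, 272.0), (-64, 262.0), (-60, 263.0), (-56, 263.0), (-52, 263.0), (-48, 263.0), (-44, 263.0), (-40, 263.0), (-36, 263.0), (-32, 262.0), (-28, 155.0), (-24, 154.0), (-20, 155.0), (-16, 155.0), (-12, 155.0), (-8, 155.0), (-4, 161.0), (0, 165.0), (4, 165.0), (8, 165.0), (12, 165.0), (16, 165.0), (20, 165.0), (24, 165.0), (28, 165.0), (32, 165.0), (36, 165.0), (40, 165.0), (44, 165.0), (48, 164.0)]
tool -96.69883800185457 1.7897083001045486 127.62871289693966 7.6167
```

Cover sprung free (step now at chiller x≈-4). Now I lift, move over the apron and lower the finger.

Emit:
send_rows:
  series:
    - [0, 0, -0.25, 0]
    - [0, 0, -0.5, 0]
    - [-0.01, 0.25, -0.5, 0]
    - [-0.02, 0.5, -0.5, 0]
    - [-0.02, 0.78, -0.5, 0]
    - [-0.02, 0.78, -0.5, 0]
    - [-0.02, 0.78, -0.5, 0]

```text
clock: 8.2
eef_pos: [547.6, 67.7, 166.1]
orientation: [[0.996, -0.086, -0.0], [-0.086, -0.996, 0.0], [-0.0, -0.0, -1.0]]
contact_force: [-1.3, 0.1, 0.3]
opening: 0.2
grip_force: 0.0
```

Emit:
send_rows:
  series:
    - [0, 0, 0.2, 0]
    - [0, 0, 0.4, 0]
    - [0, 0, 0.46, 0]
    - [0, 0, 0.5, 0]
    - [0, 0, 0.5, 0]
    - [0, 0, 0.5, 0]

```text
clock: 8.7
eef_pos: [548.1, 68.6, 126.8]
orientation: [[0.996, -0.084, 0.001], [-0.084, -0.996, 0.0], [0.001, -0.0, -1.0]]
contact_force: [-0.6, -0.3, 0.1]
opening: 0.3
grip_force: 0.0
```

Emit:
send_rows:
  series:
    - [0, 0.06, 0, 0]
    - [0, 0.12, 0, 0]
    - [0, 0.18, 0, 0]
    - [0, 0.24, 0, 0]
    - [0, 0.3, 0, 0]
    - [0, 0.36, 0, 0]
    - [0, 0.42, 0, 0]
    - [0, 0.48, 0, 0]
    - [0, 0.54, 0, 0]
    - [0, 0.6, 0, 0]
    - [0, 0.6, 0, 0]

```text
clock: 9.62
eef_pos: [543.5, 19.2, 126.0]
orientation: [[0.996, -0.085, -0.0], [-0.085, -0.996, -0.001], [-0.0, 0.001, -1.0]]
contact_force: [0.9, 0.7, 0.3]
opening: 0.6
grip_force: 0.0
```

```bash
python3 w.py h
```

```text
cover_step 0.59 chiller 26.47665965985705 10.322129454753005 177.33609089163087
tab_pad 0.77 chiller -97.83931095675806 2.0403233426935556 161.80509882784298
-30 [(-80, 156.0), (-76, 156.0), (-72, 154.0), (-68, 154.0), (-64, 154.0), (-60, 154.0), (-56, 152.0), (-52, 149.0), (-48, 149.0), (-44, 150.0), (-40, 148.0), (-36, 145.0), (-32, 145.0), (-28, 146.0), (-24, 145.0), (-20, 154.0), (-16, 154.0), (-12, 154.0), (80, 164.0), (84, 164.0), (88, 164.0), (92, 165.0), (96, 164.0), (100, 164.0), (104, 164.0), (108, 165.0), (112, 164.0), (116, 164.0), (124, 151.0), (128, 149.0), (132, 149.0), (136, 149.0), (140, 149.0), (144, 149.0), (148, 149.0)]
30 [(-80, 156.0), (-76, 155.0), (-72, 149.0), (-68, 150.0), (-64, 248.0), (-60, 150.0), (-56, 150.0), (-52, 259.0), (-48, 259.0), (-44, 259.0), (-40, 151.0), (-36, 260.0), (-32, 259.0), (-28, 259.0), (-24, 260.0), (-20, 259.0), (-16, 264.0), (-12, 265.0), (-8, 265.0), (-4, 265.0), (0, 265.0), (4, 265.0), (8, 265.0), (12, 260.0), (16, 260.0), (20, 265.0), (24, 265.0), (28, 265.0), (32, 265.0), (36, 265.0), (40, 265.0), (44, 263.0), (48, 260.0), (52, 260.0), (56, 260.0), (60, 260.0), (64, 260.0), (68, 260.0), (72, 260.0), (76, 260.0), (80, 259.0), (84, 164.0), (88, 165.0), (92, 164.0), (96, 164.0), (100, 165.0), (104, 164.0), (108, 165.0), (112, 164.0), (116, 164.0), (124, 150.0), (128, 149.0), (132, 149.0), (136, 149.0), (140, 149.0), (144, 149.0), (148, 149.0)]
tool 13.390781317968518 -0.016429415062121838 125.81946914009099 9.7667
```

The cover is sliding flat at x≈50 and the tab has sprung back. Pushing another ~90 mm.

Emit:
send_rows:
  series:
    - [0, 0.08, 0, 0]
    - [0, 0.16, 0, 0]
    - [0, 0.24, 0, 0]
    - [0, 0.32, 0, 0]
    - [0, 0.4, 0, 0]
    - [0, 0.48, 0, 0]
    - [0, 0.56, 0, 0]
    - [0, 0.64, 0, 0]
    - [0, 0.72, 0, 0]
    - [0, 0.8, 0, 0]
    - [0, 0.86, 0, 0]
    - [0, 0.92, 0, 0]
    - [0, 0.96, 0, 0]
    - [0, 1, 0, 0]
    - [0, 1, 0, 0]

```text
clock: 11.02
eef_pos: [536.9, -60.0, 126.3]
orientation: [[0.996, -0.085, 0.0], [-0.085, -0.996, -0.0], [0.0, 0.0, -1.0]]
contact_force: [0.4, 0.3, 0.6]
opening: 0.3
grip_force: 0.0
```

Emit:
send_rows:
  series:
    - [0, 0.05, 0, 0]
    - [0, 0.1, 0, 0]
    - [0, 0.14, 0, 0]
    - [0, 0.14, 0, 0]

```text
clock: 11.35
eef_pos: [536.0, -71.2, 126.3]
orientation: [[0.996, -0.085, 0.0], [-0.085, -0.996, -0.0], [0.0, 0.0, -1.0]]
contact_force: [0.1, -0.7, 0.2]
opening: 0.4
grip_force: 0.0
```

Emit:
send_rows:
  series:
    - [0, -0.1, 0, 0]
    - [0, -0.15, 0, 0]
    - [0, -0.15, -0.4, 0]
    - [0, -0.15, -0.9, 0]
    - [0, -0.15, -1, 0]
    - [0, -0.15, -1, 0]

```text
clock: 11.85
eef_pos: [539.5, -58.8, 210.4]
orientation: [[0.996, -0.083, 0.008], [-0.083, -0.997, -0.003], [0.008, 0.002, -1.0]]
contact_force: [0.4, 0.1, 0.3]
opening: 0.4
grip_force: 0.0
```

```bash
python3 w.py i
```

```text
cover_step 0.63 chiller 117.47392706992689 -1.7893719272941528 151.20707891252968
tab_pad 0.75 chiller 284.0658942462025 -6.964632185707178 165.33872935122295
tab_pad 0.57 chiller -98.26498078484154 -3.9804331631801717 156.60512895405347
-30 [(-80, 154.0), (-76, 153.0), (-72, 150.0), (-68, 151.0), (-64, 150.0), (-60, 150.0), (-56, 148.0), (-52, 147.0), (-48, 147.0), (-44, 147.0), (-40, 146.0), (-36, 143.0), (-32, 143.0), (-28, 143.0), (-24, 143.0), (-20, 143.0), (-16, 143.0), (-12, 143.0), (-8, 143.0), (-4, 144.0), (0, 143.0), (4, 143.0), (8, 143.0), (12, 143.0), (16, 143.0), (20, 143.0), (24, 142.0), (28, 143.0), (32, 143.0), (36, 143.0), (40, 143.0), (44, 143.0), (48, 143.0), (52, 143.0), (56, 147.0), (60, 146.0), (64, 147.0), (68, 151.0), (72, 152.0), (112, 151.0), (116, 152.0), (120, 161.0), (124, 162.0), (128, 162.0), (132, 162.0), (136, 162.0), (140, 162.0), (144, 162.0), (148, 162.0)]
30 [(-80, 154.0), (-76, 153.0), (-72, 147.0), (-68, 148.0), (-64, 151.0), (-60, 150.0), (-56, 147.0), (-52, 147.0), (-48, 147.0), (-44, 147.0), (-40, 145.0), (-36, 143.0), (-32, 143.0), (-28, 143.0), (-24, 143.0), (-20, 143.0), (-16, 143.0), (-12, 143.0), (-8, 143.0), (-4, 143.0), (0, 143.0), (4, 143.0), (8, 143.0), (12, 329.0), (16, 143.0), (20, 144.0), (24, 342.0), (28, 342.0), (32, 343.0), (36, 343.0), (40, 342.0), (44, 343.0), (48, 342.0), (52, 343.0), (56, 342.0), (60, 342.0), (64, 350.0), (68, 351.0), (72, 351.0), (76, 351.0), (80, 351.0), (84, 351.0), (88, 346.0), (92, 342.0), (96, 346.0), (100, 351.0), (104, 351.0), (108, 351.0), (112, 351.0), (116, 351.0), (120, 351.0), (124, 341.0), (128, 343.0), (132, 343.0), (136, 343.0), (140, 343.0), (144, 343.0), (148, 343.0)]
tool 91.74714657989004 -0.37201368348071795 204.4712615711146 12.0
```

View pics/i.png

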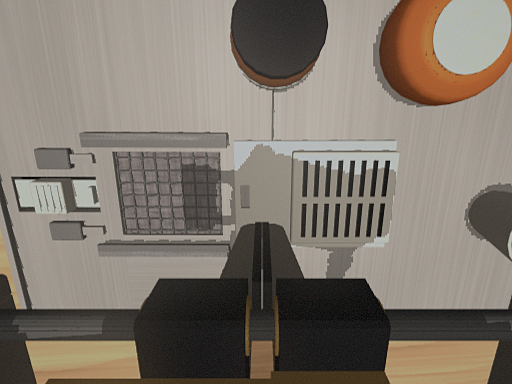

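The wrist picture shows the whole filter pad uncovered (115-222, 150-235). The cover lies flat at x≈138 mm, the tab is up and the finger is clear of everything.

```bash
python3 -c "
from plant import manip; print(manip.close_job())"
```

```text
the job is handed in; nothing more can be done
None
```

The job is handed in: I pressed the tab until the cover sprang free, then pushed it to about x = 138 mm, where it lies flat on the deck with the whole filter uncovered, the tab back up and no bystander touched; the verdict itself was not reported.

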